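# Rack the beakers by size

## Robot

A 6-joint arm with a two-finger parallel gripper is mounted at the origin on a cart in front of the work surface, level with it; the furniture and walls round the work are solid. World frame = base frame: x ahead of the robot, y to its left, z up, the work surface at z = 0. Lengths are in m, angles in rad, forces in N, time in s.
With the tool pointing down it reaches from about 0.35 to 0.775 m from the base axis. Payload 5.5 kg.
Tool frame: the origin (TCP) lies midway between the tips of the shut fingers; the grasp point (between the pads) lies 19 mm behind it (r.pinch_z is the z of the grasp point in the tool frame, in m); z points along the fingers, x is the direction in which the jaws open and shut, and the axes are right-handed (so a half turn about z gives the same grasp; the last joint's range is limited). The gripper opens to 85 mm and grips with 20 to 120 N. Pads are 22 mm wide; open, the fingers measure 114 mm over their backs; the gripper's body (76 mm by 85 mm) begins 54 mm behind the grasp point. The pads swing forward as they close: fully open they stand 13 mm farther back than shut.
Start: joints at [-1.412, 0.313, 0.046, 1.304, 0, 1.431], TCP at [0.169, -0.55, 0.231] pointing down, gripper open.
Joint ranges: [-2.76, 2.76], [-0.86, 1.69], [-1.03, 1.26], [-2.2, 2.34], [-1.47, 1.5], [-3.14, 3.14]. Speed limits (rad/s): [2.57, 2.57, 3.14, 3.14, 3.14, 3.14].

## Interface

Orientations are given as a unit quaternion [w, x, y, z].
In Python, from plant import r, viewer, close_job, status gives the robot as it stands. Calls block until the motion is done:
- r.goto(position, orientation): joint-space move of the TCP to a pose.
- r.move_linear(position, orientation=None, speed=0.15): straight line of the TCP; orientation=None keeps the orientation; speed is the mean speed in m/s.
- r.movej(angles): joint-space move.
- r.grip(opening, strength=None): opening from 0.0 (shut) to 1.0 (fully open); strength is the grip in N (None keeps the last); returns when the fingers have stopped.
- r.pause(seconds).
- r.inverse_kinematics(position, orientation): joint angles nearest the present ones, or None.
- viewer.snapshot(name): name is "side" or "top" or "wrist"; returns the picture (400x640x3 uint8, red, green, blue); there is no depth.
- viewer.get_calibration(name): a dict with "fov_y" (degrees; the focal length in pixels is half the picture's height over the tangent of half this angle, whatever the lens; pixels are square), "cx", "cy" (the principal point, pixels), "rvec" (rotation vector, rad) and "tvec" (3), from world to camera coordinates, as OpenCV has them; the wrist camera has in their place "tool_from_camera" (4x4, takes a point from camera to tool coordinates, whose origin is the TCP and whose axes are the tool frame's). Camera axes: x right, y down, z forward; pixel columns grow to the right and rows downward; lengths in m; the calibration is good to about 2 mm. A picture is of the moment at which its call begins: read the wrist's pose just before it. get_calibration takes no time and is no camera call.
A pose or a line that the arm cannot do raises r.MotionError and nothing moves.
- close_job(): hands the job in, once; it reports no verdict.
Readings, each from a call of its own:
- status.get_time_s(): time.
- status.get_joints(): joint angles.
- status.get_qd(): joint speeds.
- status.get_joint_efforts(): joint torques, N m.
- status.get_tcp_pos(): TCP position.
- status.get_ee_rot(): TCP orientation.
- status.get_ft_force(): force on the tool from outside, world axes, zero at the start.
- status.get_wrist_torque(): the same for the moment, N m.
- status.get_grip_width(): opening from 0.0 (shut) to 1.0 (fully open).
Only numpy, scipy, OpenCV 4.12 (cv2) and the standard library are available. Lean on these libraries where they do the work, as an engineer would, in place of code of your own. Each camera call takes 0.05 s, during which the arm holds its last target. There are 200 camera calls.

## Task

Stow the four upside-down steel beakers on the draining rack so they cannot slide about at sea: stand each one over its own peg, in order of size, the smallest over the thinnest, shortest peg and so on up to the largest over the thickest, tallest one. Keep them upside down, each with its rim resting flat on the rack, and let go of them all.

Things in the scene. Friction and masses are not known exactly. Their poses are not given: they have to be found in the camera images.
- beaker_1: the smallest of four plain stainless-steel beakers, standing upside down on the bench: straight round cup 34 mm in outer diameter and 46 mm high, wall 2 mm, open below, flat closed bottom on top; grasp it round the outside. Origin: centre of the open rim, on the surface it stands on; z up through the closed bottom, 46 mm above.
- beaker_2: the second smallest of four plain stainless-steel beakers, standing upside down on the bench: straight round cup 41 mm in outer diameter and 57 mm high, wall 2 mm, open below, flat closed bottom on top; grasp it round the outside. Origin: centre of the open rim, on the surface it stands on; z up through the closed bottom, 57 mm above.
- beaker_3: the second largest of four plain stainless-steel beakers, standing upside down on the bench: straight round cup 49 mm in outer diameter and 69 mm high, wall 2 mm, open below, flat closed bottom on top; grasp it round the outside. Origin: centre of the open rim, on the surface it stands on; z up through the closed bottom, 69 mm above.
- beaker_4: the largest of four plain stainless-steel beakers, standing upside down on the bench: straight round cup 58 mm in outer diameter and 82 mm high, wall 2 mm, open below, flat closed bottom on top; grasp it round the outside. Origin: centre of the open rim, on the surface it stands on; z up through the closed bottom, 82 mm above.
- rack: draining rack, fixed to the bench: low steel drip tray 80 mm (x) by 270 mm (y), whose drain wires on top lie 10 mm above the bench; four upright round-topped white plastic pegs stand on it in one row along its y axis, growing from the thinnest at the -y end to the thickest at the +y end. The beakers rest on the drain wires. Origin: centre of the tray's underside, on the bench; z up.
- peg_1: the thinnest and shortest peg of the rack, 9 mm in diameter, 36 mm high above the drain wires, at y = -107 mm in the rack's frame; about 10 mm of play all round inside the smallest beaker. Origin: centre of its foot, level with the drain wires (10 mm above the bench); z up, axes as the rack's.
- peg_2: the second thinnest peg of the rack, 16 mm in diameter, 48 mm high above the drain wires, at y = -47.5 mm in the rack's frame; about 10 mm of play all round inside the second smallest beaker. Origin: centre of its foot, level with the drain wires (10 mm above the bench); z up, axes as the rack's.
- peg_3: the second thickest peg of the rack, 24 mm in diameter, 59 mm high above the drain wires, at y = 19.5 mm in the rack's frame; about 10 mm of play all round inside the second largest beaker. Origin: centre of its foot, level with the drain wires (10 mm above the bench); z up, axes as the rack's.
- peg_4: the thickest and tallest peg of the rack, 33 mm in diameter, 71 mm high above the drain wires, at y = 95 mm in the rack's frame; about 10 mm of play all round inside the largest beaker. Origin: centre of its foot, level with the drain wires (10 mm above the bench); z up, axes as the rack's.

How it is judged:
By the outcome, as a careful person would: the job done as asked, in the order asked, and still so for the second after the job is handed in, with the robot touching nothing.
It also fails if it takes over 90 s, if anything falls off the work surface, if the arm or the gripper's body presses on something with over 40 N, if the wrist force passes 120 N, or if a joint passes its speed limit or range.

## Working session

There is one attempt and no reset: what is moved stays moved. The work goes in short steps, each a Python script; the robot and the scene stay as the last script left them, time stands still between calls to the robot, and variables do not carry over. Pictures are saved under pics/ and viewed, about 12 in all and at most 16, crops included, and the job is handed in when it is done.

```bash
ls; mkdir -p pics; python3 - <<'E'
from plant import r,viewer,status
import cv2,numpy as np
for n in("side","top"):
    cv2.imwrite(f"pics/{n}0.png",viewer.snapshot(n)[:,:,::-1]); print(n,viewer.get_calibration(n))
print(viewer.get_calibration("wrist"),r.pinch_z,status.get_ee_rot(),status.get_time_s())
E
```

```text
pics
side {'fov_y': 44.15247793316275, 'cx': 311.6094988582538, 'cy': 195.73792816024002, 'rvec': array([ 2.30207983, -0.07808836,  0.05090955]), 'tvec': array([-0.53252141,  0.05186561,  0.98063657])}
top {'fov_y': 42.702557012540915, 'cx': 315.094933359987, 'cy': 189.47599095702853, 'rvec': array([ 2.14192794, -2.15618004,  0.16742801]), 'tvec': array([0.01164417, 0.53706265, 1.12023755])}
{'fov_y': 71.94633376450493, 'cx': 316.00062435267796, 'cy': 204.4431927221323, 'tool_from_camera': array([[ 9.99999260e-01,  8.45139175e-04, -8.75165508e-04,
        -2.46695553e-04],
       [-5.18926911e-04,  9.46915857e-01,  3.21481088e-01,
        -8.18483093e-02],
       [ 1.10040436e-03, -3.21480396e-01,  9.46915595e-01,
        -1.42830671e-01],
       [ 0.00000000e+00,  0.00000000e+00,  0.00000000e+00,
         1.00000000e+00]])} -0.0187 [-5.64989919e-04  8.04489432e-01 -5.93966422e-01 -5.68794930e-04] 0.1
```

View pics/top0.png

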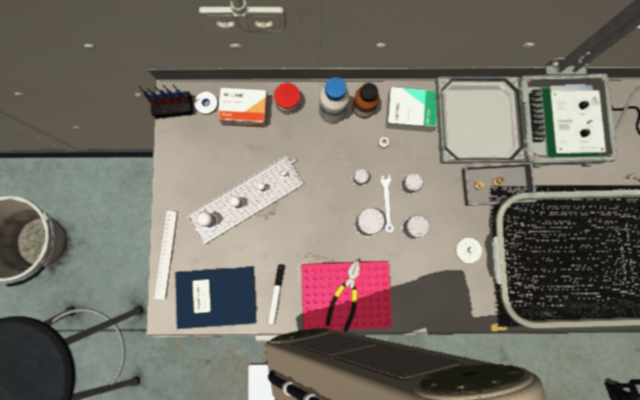

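View pics/side0.png

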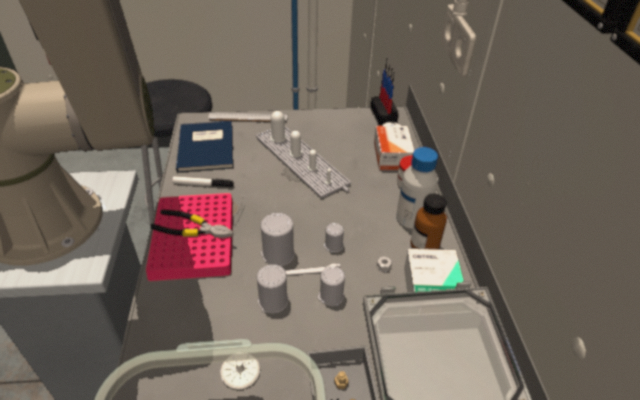

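```bash
cat > h.py <<'E'
from plant import r,viewer,status,close_job
import cv2,numpy as np
from scipy.spatial.transform import Rotation as R
def q(yaw):  # tool down, jaw axis (tool x) at angle yaw from world x
    o=(R.from_euler('z',yaw)*R.from_euler('x',np.pi)).as_quat(); return [o[3],o[0],o[1],o[2]]
def cam(n,pose=None):
    c=viewer.get_calibration(n); f=200/np.tan(np.radians(c['fov_y']/2))
    K=np.array([[f,0,c['cx']],[0,f,c['cy']],[0,0,1]])
    if 'rvec' in c: return K,cv2.Rodrigues(c['rvec'])[0],np.asarray(c['tvec'])
    p,o=pose; T=np.eye(4); T[:3,:3]=R.from_quat([o[1],o[2],o[3],o[0]]).as_matrix(); T[:3,3]=p
    M=np.linalg.inv(T@c['tool_from_camera']); return K,M[:3,:3],M[:3,3]
def px2w(C,uv,z):
    K,Rm,t=C; d=Rm.T@np.linalg.solve(K,[uv[0],uv[1],1]); o=-Rm.T@t
    return o+d*(z-o[2])/d[2]
def w2px(C,p):
    K,Rm,t=C; a=K@(Rm@np.asarray(p)+t); return a[:2]/a[2]
def shot(n,name):
    pose=(status.get_tcp_pos(),status.get_ee_rot()); im=viewer.snapshot(n)[:,:,::-1].copy()
    cv2.imwrite(f'pics/{name}.png',im); return im,cam(n,pose)
E
python3 - <<'E'
from h import *
C=cam('top')
for n,uv,z in [('b1',(362,176),.046),('b2',(413.5,182.5),.057),('b3',(416.5,226.5),.069),('b4',(371,221),.082),('p4',(205,217),.078),('p3',(235.5,201),.066),('p2',(262,186.5),.056),('p1',(285,174),.045)]:
    print(n,px2w(C,uv,z).round(3))
im=cv2.imread('pics/top0.png')
a=cv2.resize(im[145:245,180:310],None,fx=5,fy=5,interpolation=2); b=cv2.resize(im[155:245,340:440],None,fx=6,fy=6,interpolation=2)
cv2.imwrite('pics/a.png',a);cv2.imwrite('pics/b.png',b)
E
```

```text
b1 [ 0.566 -0.098  0.046]
b2 [ 0.549 -0.212  0.057]
b3 [ 0.45  -0.213  0.069]
b4 [ 0.461 -0.112  0.082]
p4 [0.473 0.248 0.078]
p3 [0.509 0.184 0.066]
p2 [0.542 0.127 0.056]
p1 [0.572 0.076 0.045]
```

View pics/a.png

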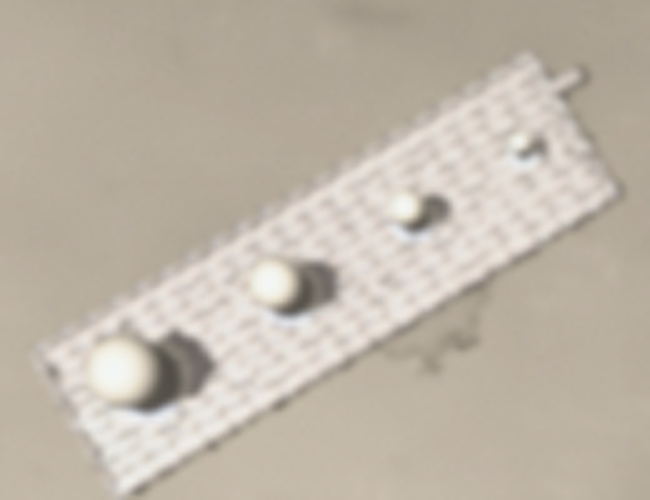

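View pics/b.png

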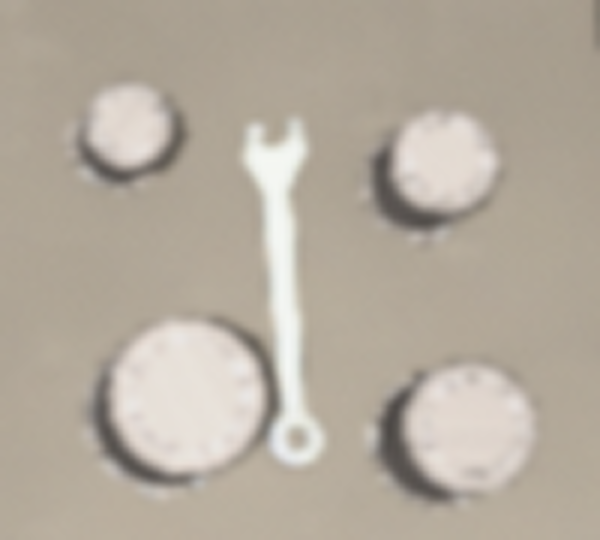

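Top crop: the beakers are b1 (361.5,175.8), b2 (413.5,181.6), b3 (418,226) and b4 (371,220.6), with a spanner at about x=388. The pegs are at (204.6,219), (235.3,201.8), (261.3,186.6) and (284.3,174). I'll fit the rack next, then hover with the wrist camera for a closer look.

```bash
cat > m.py <<'E'
from h import *
C=cam('top')
H=dict(zip('1234',[.046,.057,.069,.082])); D=dict(zip('1234',[.034,.041,.049,.058]))
B={k:px2w(C,uv,H[k])[:2] for k,uv in zip('1234',[(361.4,175.7),(413.4,181.5),(417.8,225.9),(370.9,220.5)])}
Y=np.array([-.107,-.0475,.0195,.095]); pr=[.0045,.008,.012,.0165]; ph=[.036,.048,.059,.071]
pk=[(284.,173.8),(261.,186.4),(235.0,201.6),(204.2,218.8)]
X=np.array([px2w(C,uv,.01+h-s)[:2] for uv,h,s in zip(pk,ph,pr)])
d=np.linalg.svd(X-X.mean(0))[2][0]; d*=np.sign(d[1]); o=X.mean(0)-d*Y.mean()
P={k:o+d*y for k,y in zip('1234',Y)}; yaw=np.arctan2(-d[0],d[1])
E
python3 - <<'E'
from m import *
print(B,P,np.degrees(yaw),'res mm',(1000*(X-np.array(list(P.values())))).round(1))
r.goto([.50,-.16,.30],q(0)); print(status.get_joints())
im,c=shot('wrist','w1')
for k in '1234': print(k,w2px(c,[*B[k],H[k]]).round(0)); cv2.circle(im,tuple(int(v) for v in w2px(c,[*B[k],H[k]])),3,(0,0,255),-1)
cv2.imwrite('pics/w1m.png',im)
r.goto([*P['2'],.32],q(yaw)); im,c=shot('wrist','w2')
for k,h,s in zip('1234',ph,pr): 
  for z,col in ((.01+h-s,(0,0,255)),(.01,(255,0,0))):cv2.circle(im,tuple(int(v) for v in w2px(c,[*P[k],z])),2,col,-1)
cv2.imwrite('pics/w2m.png',im); print(status.get_joints(),status.get_time_s())
E
```

```text
{'1': array([ 0.56706771, -0.09694956]), '2': array([ 0.55127541, -0.21217777]), '3': array([ 0.45080767, -0.21588642]), '4': array([ 0.46220393, -0.11187104])} {'1': array([0.57343263, 0.07839265]), '2': array([0.54292086, 0.12947378]), '3': array([0.50856307, 0.18699371]), '4': array([0.46984646, 0.25181094])} 30.850707302543817 res mm [[-0.2  0.1]
 [ 0.4  0.2]
 [-0.2 -0.6]
 [-0.   0.4]]
[-4.64147399e-01  2.05405023e-01  6.96855825e-02  1.43532191e+00
 -2.47116992e-04  1.10819815e+00]
1 [365. 126.]
2 [352. 207.]
3 [283. 212.]
4 [287. 139.]
[ 8.80380375e-02  2.73560071e-01  2.06719193e-01  1.50421470e+00
 -4.64080476e-04  1.12265132e+00] 3.1917
```

View pics/w1m.png

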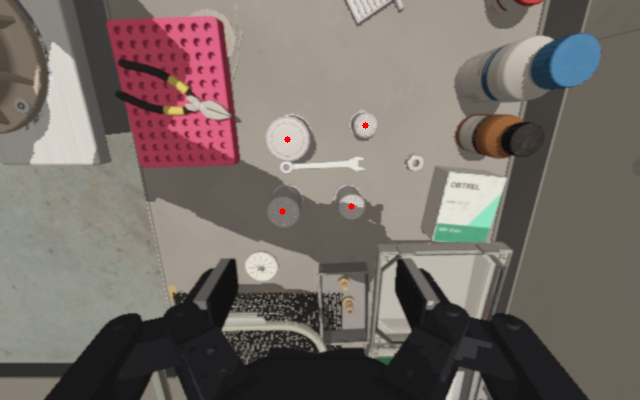

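View pics/w2m.png

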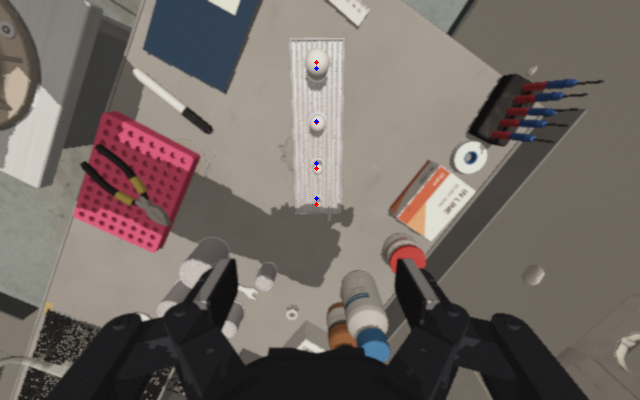

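The wrist views agree: the red marks sit on all four beaker tops (365,126), (352,207), (283,212) and (287,139), and on the peg tops along u≈317. I'll start with beaker 1.

```bash
cat >> m.py <<'E'
ZG=dict(zip('1234',[.009,.015,.024,.034]))   # TCP height above rim
def pick(k):
    b=B[k]; z=ZG[k]
    r.goto([*b,z+.11],q(0)); r.grip(min(1,(D[k]+.018)/.085))
    r.move_linear([*b,z],speed=.15); r.grip(0,35); print(k,'width mm',85*status.get_grip_width(),'F',np.round(status.get_ft_force(),1))
    r.move_linear([*b,z+.125],speed=.2); print('lifted width',85*status.get_grip_width(),'F',np.round(status.get_ft_force(),1))
def place(k):
    p=P[k]; z=ZG[k]
    r.goto([*p,z+.125],q(yaw)); r.move_linear([*p,z+.025],speed=.15); r.move_linear([*p,z+.0115],speed=.04)
    print('F',np.round(status.get_ft_force(),1)); r.grip(min(1,(D[k]+.018)/.085)); r.pause(.2)
    r.move_linear([*p,z+.135],speed=.2); print('t',status.get_time_s())
E
python3 - <<'E'
from m import *
pick('1'); r.goto([*P['1'],ZG['1']+.125],q(yaw)); shot('side','s1'); shot('wrist','w3')
a=np.hstack([cv2.imread('pics/s1.png')[60:320,160:480],cv2.imread('pics/w3.png')[140:400,160:480]])
cv2.imwrite('pics/c1.png',a); print(status.get_time_s())
E
```

```text
1 width mm 31.52595845617255 F [-0.2  0.3  6. ]
lifted width 31.83927074383302 F [-0.6  0.7 -1.6]
7.575
```

View pics/c1.png

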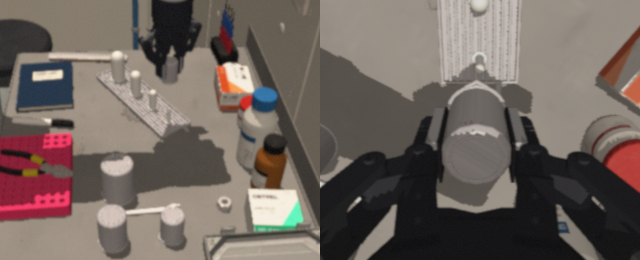

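The beaker hangs straight between the pads. I'll place it, then pick up the next one.

```bash
python3 - <<'E'
from m import *
place('1'); pick('2'); r.goto([*P['2'],ZG['2']+.125],q(yaw)); shot('side','s2'); shot('wrist','w4')
a=np.hstack([cv2.imread('pics/s2.png')[60:320,160:480],cv2.imread('pics/w4.png')[140:400,160:480]])
cv2.imwrite('pics/c2.png',a); print(status.get_time_s())
E
```

```text
F [ 0.1  0.4 -0.7]
t 10.425
2 width mm 40.617191349027145 F [-0.5  0.9  5.9]
lifted width 40.21786306705133 F [-1.  -0.  -0.4]
15.1417
```

View pics/c2.png

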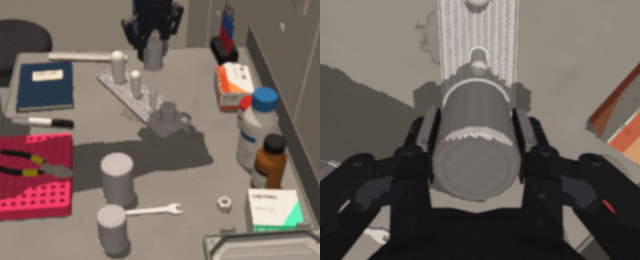

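Beaker 1 stands over peg 1 and beaker 2 is held straight. Continuing with the rest.

```bash
python3 - <<'E'
from m import *
place('2'); pick('3'); r.goto([*P['3'],ZG['3']+.125],q(yaw)); shot('side','s3'); shot('wrist','w5')
a=np.hstack([cv2.imread('pics/s3.png')[60:320,160:480],cv2.imread('pics/w5.png')[140:400,160:480]])
cv2.imwrite('pics/c3.png',a); print(status.get_time_s())
E
```

```text
F [ 0.7  0.1 -0.6]
t 17.9833
3 width mm 48.6971482659523 F [-1.1  0.2  7.2]
lifted width 48.90902055009716 F [-0.2 -0.2 -1.2]
23.1417
```

View pics/c3.png

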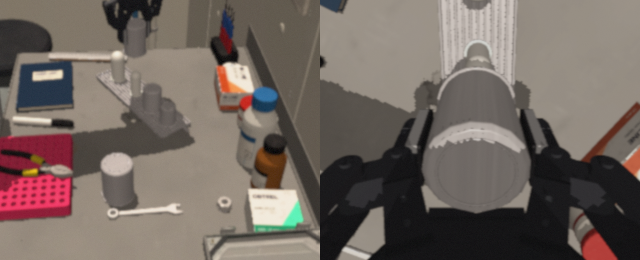

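Beaker 2 is seated and beaker 3 is held straight.

```bash
python3 - <<'E'
from m import *
place('3'); pick('4'); r.goto([*P['4'],ZG['4']+.125],q(yaw)); shot('side','s4'); shot('wrist','w6')
a=np.hstack([cv2.imread('pics/s4.png')[60:320,160:480],cv2.imread('pics/w6.png')[140:400,160:480]])
cv2.imwrite('pics/c4.png',a); print(status.get_time_s())
E
```

```text
F [ 0.7  0.5 -1.7]
t 25.975
4 width mm 57.0490585989685 F [-1.1 -0.5  6.6]
lifted width 57.01434386798216 F [-0.4  0.4 -1.1]
30.825
```

View pics/c4.png

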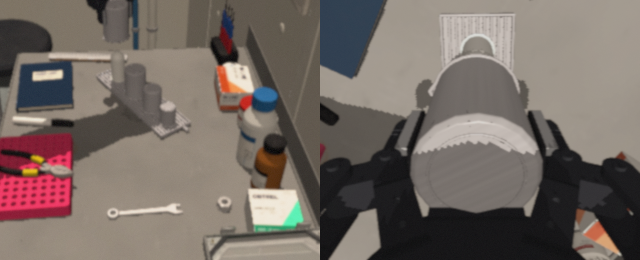

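```bash
python3 - <<'E'
from m import *
place('4'); r.goto([.40,-.25,.3],q(0)); s,_=shot('side','s5'); t,ct=shot('top','t5')
cs=cam('side'); S=4
s=cv2.resize(s[90:210,240:370],None,fx=3,fy=3,interpolation=2); t2=cv2.resize(t[140:260,180:310],None,fx=3,fy=3,interpolation=2)
for k in '1234':
  for img,c,(u0,v0) in((s,cs,(240,90)),(t2,ct,(180,140))):
    for dz,col in((H[k],(0,0,255)),):
      ring=[(w2px(c,[P[k][0]+D[k]/2*np.cos(a),P[k][1]+D[k]/2*np.sin(a),.01+dz])-[u0,v0]+.33)*3 for a in np.linspace(0,6.283,17)[:-1]]
      for p in ring: cv2.circle(img,tuple(int(v) for v in p),1,col,-1)
cv2.imwrite('pics/c5.png',np.hstack([s,t2])); print(status.get_time_s())
E
```

```text
F [-0.1  0.3 -0.2]
t 33.675
35.6667
```

View pics/c5.png

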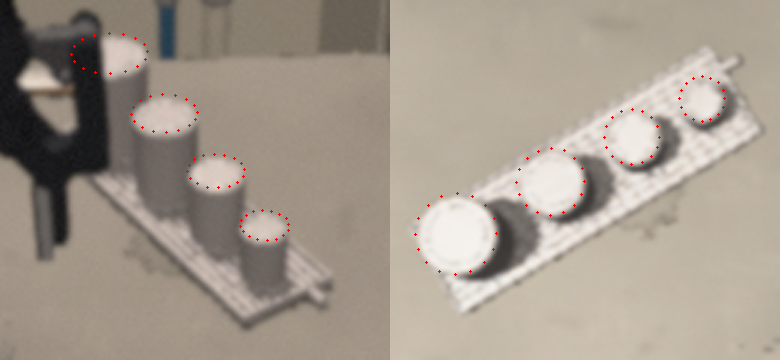

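The tops of all four beakers match the expected seated outlines in both views. In the side view beaker 4 is partly hidden by the gripper, but what shows of it matches. The arm is clear, so I'm handing in.

```bash
python3 -c "
from h import *
print(status.get_ft_force()); close_job()"
```

```text
[-0.34595533  0.38344928  1.38876236]
the job is handed in; nothing more can be done
```

All four beakers are upside down over their own pegs, smallest to largest. They are released, and I handed the job in with the arm moved away. It took about 36 s of the 90 s.

- **Positions:** I found the beakers and pegs in the top camera, and the wrist camera agreed. The peg fit was within about 0.6 mm.
- **Last checks:** In the final top view, the top of every beaker matched the outline expected for a beaker seated flat on the wires, to about a pixel. The side view agreed for beakers 1 to 3. The gripper partly hid beaker 4 there, but the visible part matched.
- **Forces:** The highest wrist force I read was about 7 N, during the grips. I only took readings at the grip, lift and placing steps, not continuously.
- **Not checked:** I saw no rim directly. That they rest flat is inferred from the height and shape of the tops. No check failed.

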